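# Pry open a server chassis and hold its cover at the service mark

### The job

Use the blue pry tool to pop up the snapped-down cover of the black chassis: put its blade into the slot under the cover's front tab and lever until the cover stands ajar on its catches, then lay the tool back down on the bench. Then take the cover with the gripper, swing it up until it lines up with the yellow index on the quadrant beside the hinge, and finish while still holding it there for the inspection, because nothing else keeps it open. Leave the meter, the fan and the screw tray where they are.

Things in the scene. Friction and masses are not known exactly. Their poses are not given: they have to be found in the camera images.
- chassis: Black server chassis, fixed, 170 (x) x 220 (y) x 80 mm high. Origin under its centre, own -x side is the front, towards the robot. The front 40 mm is a bezel, top flush with the shut cover; a 46 mm wide channel, open at top and front, floor 65 mm up, runs through its middle and holds the cover's tab. Right wall (own -y, 112 to 130 mm out) carries a curved quadrant, 90 mm radius about the hinge.
- slot (a point): Middle of the pry slot's mouth in the chassis's front face, 68.5 mm above the bench; axes as the chassis. The slot is the gap between the channel floor (65 mm up) and the underside of the shut tab (72 mm up): 7 mm high, 46 mm wide, open 40 mm deep along own +x. The front edge of the channel floor, 3.5 mm straight below this point, is the fulcrum to lever on.
- hinge (a point): Middle of the cover's hinge axis at the rear of the chassis, 78 mm above the bench, 164 mm behind the slot's mouth. The axis lies along the chassis's y.
- cover (a joint): Angle of the hinged cover (118 x 208 x 4 mm plus tab, 0.35 kg), rad: 0 shut and flush, grows as its front edge rises, at most 1.5. Ball catches hold it: lifting the tab takes about 6 N up to about 0.065, where it snaps over and rests ajar by itself at about 0.1 (tab 15 mm up). Pressing down with more than about 3 N shuts it again. Higher up the hinge is free: let go, it falls.
- tab (a point): Point in the cover's front tab at mid-width and mid-thickness, 14 mm behind its tip, 148 mm from the hinge axis; x points along the cover to the hinge. Tab: 40 mm wide (y), 8 mm thick, stands out 40 mm from the cover's front edge. Shut, it is 3 mm from the channel walls; ajar, it can be pinched across its width from above, and may turn between the pads as the cover swings.
- index (a joint): Angle of the yellow index on the slotted quadrant at the chassis's right side, rad, measured as the cover's angle: the cover lines up with the index when joint cover equals joint index. Stays clamped where it is set, between 0.75 and 1.15.
- index_tip (a point): Outer end of the yellow index pointer, 100 mm from the hinge axis, 117 mm to the right (own -y) of the middle of the chassis; x points to the hinge axis along the pointer. The red line on the cover's right edge is parallel to the pointer at the marked angle.
- pry: Pry tool lying on the bench: blue handle 100 x 20 x 24 mm high (own x from -90 to +10 mm), flat steel blade ahead of it, 55 mm long, 14 mm wide, 3 mm thick, level with the middle of the handle (12 mm above the underside). 70 g. Origin on the handle's underside, 90 mm from its rear end; x towards the blade, z up.
- pry_tip (a point): Middle of the blade's tip, 65 mm ahead of body pry's origin, 12 mm above the underside. Axes as the tool.
- pry_grip (a point): Middle of the handle's section, 15 mm behind its front end, 70 mm behind the blade's tip: a good place to grip, across the 20 mm width.
- meter: Yellow hand multimeter, 150 x 75 x 43 mm, loose, a bystander. Origin under its centre.
- fan: Black cooling fan, 80 x 80 x 25 mm, loose, a bystander. Origin under its centre.
- tray: Clear screw tray, 70 x 110 x 24 mm, loose, a bystander. Origin under its centre.
Things that resemble listed ones, but are neither listed nor needed, are in the scene too. There is more than one size of the pry; the job needs the middle-sized.

How it is judged (in metres and radians):
On the way, in this order (a step that is already met when the one before it is completed fails the run):
1. the blade of the pry tool, not the fingers, lifts the cover off its seat (value of joint cover above 0.008 rad and contact force between pry and cover above 0.5 N and contact force between the fingers and cover below 0.1 N), for 0.02 s.
2. the cover stands ajar by itself and the pry tool lies released on the bench (value of joint cover above 0.07 rad and height (world z) of pry below 0.03 m and linear speed of pry below 0.03 m/s and contact force between the arm and pry below 0.1 N and contact force between the arm and cover below 0.1 N), for 0.2 s.
At the end, for the whole second after the job is handed in: The gripper's fingers hold the cover still within 0.07 rad (4 degrees) of the index; the pry tool lies released on the bench, off the cover; meter, fan and tray are within 30 mm of where they began (angle between the x axis of tab and the x axis of index_tip, either way round below 0.07 rad and velocity of joint cover between -0.05 and 0.05 rad/s and contact force between the fingers and cover above 0.5 N and contact force between pry and cover below 0.05 N and contact force between the arm and pry below 0.1 N and height (world z) of pry below 0.03 m and linear speed of pry below 0.03 m/s and distance of each of meter, fan, tray from where it was at the start of the episode below 0.03 m); the arm keeps its last pose, push and grip.
It fails at once if a bystander is pushed away by more than 30 mm (distance of any of meter, fan, tray from where it was at the start of the episode above 0.03 m).
It also fails if it takes over 72 s, if anything falls off the work surface, if the arm or the gripper's body presses on something with over 40 N, if the wrist force passes 120 N, or if a joint passes its speed limit or range.

### The arm

A 6-joint arm with a two-finger parallel gripper is mounted at the origin on the work surface. World frame = base frame: x ahead of the robot, y to its left, z up, the work surface at z = 0. Lengths are in mm, angles in rad, forces in N, time in s.
With the tool pointing down it reaches from about 325 to 775 mm from the base axis. Payload 5.5 kg.
Tool frame: the origin (TCP) lies at the very end of the fingers, on their centre line; the grasp point (between the pads) lies 19 mm behind it; z points along the fingers, y is the line along which they close (so a half turn about z gives the same grasp; the last joint's range is limited). The gripper opens to 85 mm and grips with 20 to 120 N. Pads are 22 mm wide; open, the fingers measure 114 mm over their backs; the gripper's body (76 mm by 85 mm) begins 54 mm behind the grasp point. The pads swing forward as they close: fully open they stand 13 mm farther back than shut.
Start: joints at [-0.057, 0.091, 1.231, -0, 1.82, -0.057], TCP at [600.014, -0.003, 206.575] pointing down, gripper open.
Joint ranges: [-2.87, 2.87], [-0.86, 2.18], [0.17, 2.46], [-1.51, 4.65], [0.06, 2.69], [-2.65, 2.65]. Speed limits (rad/s): [2.57, 2.57, 3.01, 3.14, 3.14, 3.14].

### API

Orientations are given as a unit quaternion [x, y, z, w].
In Python, from bench import robot gives the robot as it stands. The module is installed in compiled form; this text tells all that it offers.
- The arm moves only by the tool arm_command, never from a script. Its argument "commands" is a list of rows, each a list of 3 entries, a list of its own where there are three numbers: the closure, from 0 (fully open) to 1 (shut), then the shift along the tool's x, y, z in units of 60 mm (1.0 is 60 mm), then the turn about the tool's z in units of 5 degrees (1.0 is 5 degrees). In form: [[hand, [dx, dy, dz], roll], ...]. A call has 1 to 10 rows; each row shifts and turns the commanded pose from where the row before left it, along the tool's axes as they then stand; what a row does not reach is not made up. A row lasts 1/8 s, in which the tool goes at most 62.5 mm and 10.7 degrees, less where a joint would pass 70% of its speed; a pose out of reach is approached as far as the arm can. A call is refused whole if a number of a shift passes 1 or a number of a turn 1, either way. A call with a gripper value outside its range is refused whole. The fingers move at their own pace and stop on an object; "squeeze" is the grip in N (left out, the last holds). Time passes only in rows, so rows that do not move let the fingers close. It gives the time, the measured TCP pose, the force, the opening and the grip force at its end, in the units of the state.
- robot.sense(): the state, without advancing time (a new reading comes with each control period).
- robot.capture(name): name is "scene" or "side" or "wrist"; returns a dict with "color" (400x640x3 uint8, red, green, blue), "z_map" (400x640 float32, mm along the optical axis (not along the pixel's ray), 0 where there is no reading), "fx", "fy", "cx", "cy" (pixels), "rvec" (rotation vector, rad) and "tvec" (3), from world to camera coordinates, as OpenCV has them. Camera axes: x right, y down, z forward; pixel columns grow to the right and rows downward; lengths in mm; the calibration is good to about 2 mm. The wrist camera is an equidistant fisheye: a pixel r from the principal point sees the ray r / f radians off the axis. A picture is of the moment at which its call begins.
- robot.hand_in(): hands the job in; it is judged then, once.
Trained networks look in a picture, given as the dict that the camera call returned (one of the last four; its "shot" number tells which), for a name from the list of things; names that differ only in an ending like _2 or _b are one class to them, and where a whole thing is asked for, a point or a joint stands for the part that bears it (a point fixed in the world has none). Each returns a list of dicts, best first, with "confidence" (0 to 1); they miss things now and then, are a little off and sometimes report something else, mostly with a low value. They report only what shows in the picture. A call takes as long as a camera call. They do not tell look-alikes from the thing itself.
- robot.search_frame(picture, label): "point" ([x, y, z] in mm, in world coordinates, good to about 4 mm: the middle of the surface that is visible of it).
- robot.outline_of(picture, label): "pixels" (400x640 bool, what is visible of it).
- robot.place_of(picture, label): "point" ([x, y, z] in mm, in world coordinates, good to about 4 mm: a listed point, or the origin of a listed thing).
The state is a dict: "time": time; "qpos": joint angles; "joint_vel": joint speeds; "tau": joint torques, N m; "tcp_pos": TCP position; "orientation": TCP orientation; "force": force on the tool from outside, world axes, zero at the start; "ft_torque": the same for the moment, N m; "finger_gap": finger opening in mm; "grasp_force": force on a finger pad.
Only numpy, scipy, OpenCV 4.12 (cv2) and the standard library are available. Lean on these libraries where they do the work, as an engineer would, in place of code of your own. Each camera call takes 0.05 s, during which the arm holds its last target. There are 200 camera calls.

## Working session

There is one attempt and no reset: what is moved stays moved. The work goes in short steps, Python scripts to look and compute and a tool call to move; the robot and the scene stay as the last step left them, time stands still between calls to the robot, and variables do not carry over. Pictures are saved under pics/ and viewed, at most 10 in all, crops included, and the job is handed in when it is done.

Besides the shell and the picture viewer there is one more tool, called after "Emit:" by a JSON object that holds its "api" and its "payload". arm_command: Moves the arm, as the interface text tells. Its arguments: {"type":"object","properties":{"commands":{"type":"array","items":{"type":"array"}},"squeeze":{"type":"number"}},"required":["commands"]}

```bash
mkdir -p pics; cat > h.py <<'E'
import numpy as np, cv2
from scipy.spatial.transform import Rotation as R
from bench import robot
def cap(n,save=None):
    p=robot.capture(n)
    if save: cv2.imwrite('pics/'+save,p['color'][:,:,::-1])
    return p
def w2p(p,X):
    r=cv2.Rodrigues(np.array(p['rvec'],float))[0]; c=r@np.array(X,float)+np.array(p['tvec']).ravel()
    return np.array([p['fx']*c[0]/c[2]+p['cx'],p['fy']*c[1]/c[2]+p['cy']])
def cloud(p):
    r=cv2.Rodrigues(np.array(p['rvec'],float))[0]
    v,u=np.mgrid[0:400,0:640]; z=p['z_map']
    c=np.stack([(u-p['cx'])/p['fx']*z,(v-p['cy'])/p['fy']*z,z],-1)
    w=(c-np.array(p['tvec']).ravel())@r
    w[z==0]=np.nan
    return w
E
python3 - <<'E'
from h import *
for n in ['scene','side']:
    p=cap(n,n+'0.png')
    for l in ['chassis','slot','hinge','tab','index_tip','pry','pry_tip','pry_grip','meter','fan','tray']:
        for d in robot.place_of(p,l)[:4]: print(n,l,np.round(d['point']),round(d['confidence'],2),np.round(w2p(p,d['point'])))
s=robot.sense();print(s)
E
```

```text
scene slot [567. -11.  68.] 0.72 [314. 211.]
scene slot [ 453. -293.   10.] 0.19 [288. 164.]
scene hinge [731.  12.  78.] 0.92 [262. 244.]
scene tab [583.  -8.  72.] 0.71 [309. 213.]
scene index_tip [ 704. -112.  168.] 0.58 [239. 181.]
scene pry [ 457. -295.   -2.] 0.76 [287. 167.]
scene pry [ 455. -294.   10.] 0.69 [288. 164.]
scene pry [ 287. -388.   -1.] 0.62 [311. 138.]
scene pry [ 490. -186.   -0.] 0.59 [299. 186.]
scene pry_tip [ 522. -298.   11.] 0.67 [269. 171.]
scene pry_tip [ 517. -220.    7.] 0.46 [285. 183.]
scene pry_tip [ 345. -327.   16.] 0.44 [309. 146.]
scene pry_grip [ 452. -291.   10.] 0.67 [289. 164.]
scene pry_grip [ 493. -181.   10.] 0.55 [299. 185.]
scene pry_grip [ 284. -394.   13.] 0.44 [311. 133.]
scene meter [464. 308.   3.] 0.79 [440. 286.]
scene fan [ 670. -332.    0.] 0.96 [222. 187.]
scene tray [658. 351.   2.] 0.84 [394. 355.]
side chassis [654.   3.   2.] 0.97 [349. 231.]
side slot [570. -14.  67.] 0.83 [319. 214.]
side hinge [724.  11.  76.] 0.86 [376. 203.]
side tab [584. -11.  76.] 0.95 [324. 210.]
side index_tip [ 705. -110.  168.] 0.38 [388. 192.
[... 625 characters left out ...]
{'time': 1.2, 'qpos': array([-5.66977293e-02,  9.11160043e-02,  1.23065954e+00, -1.14012873e-06,
        1.81980004e+00, -5.67033649e-02]), 'joint_vel': array([ 0.00081516, -0.00045334,  0.00046127, -0.00012414,  0.00156276,
        0.00092367]), 'tau': array([ 1.35511950e-04, -4.58471704e+01, -4.18092513e+01, -2.09231566e-04,
        1.13440296e-03,  3.11102525e-06]), 'tcp_pos': array([ 6.00027270e+02, -2.36714263e-03,  2.06588493e+02]), 'orientation': array([7.07104888e-01, 7.07108674e-01, 5.26916738e-06, 6.73301221e-06]), 'force': array([-0.35961508, -0.16411012, -0.07075731]), 'ft_torque': array([ 0.00835353, -0.03418228, -0.01627865]), 'grasp_force': 0.0, 'finger_gap': 85.3684600587477}
```

```bash
python3 - <<'E'
from h import *
s=cv2.imread('pics/side0.png'); t=cv2.imread('pics/scene0.png')
cv2.imwrite('pics/both.png',cv2.vconcat([cv2.resize(s[180:400,130:530],(800,440)),cv2.resize(t[110:190,200:600],(800,160))]))
E
```

```text
(no output)
```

View pics/side0.png

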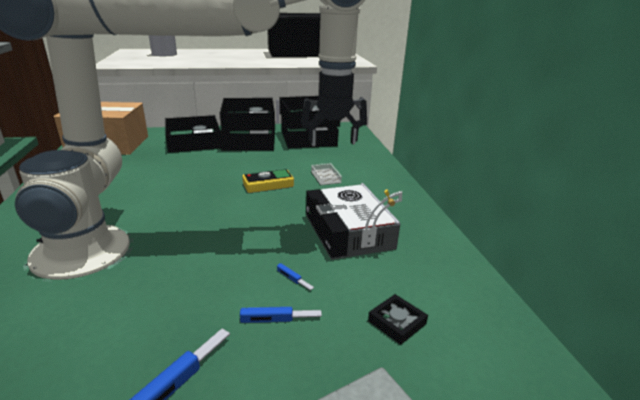

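View pics/both.png

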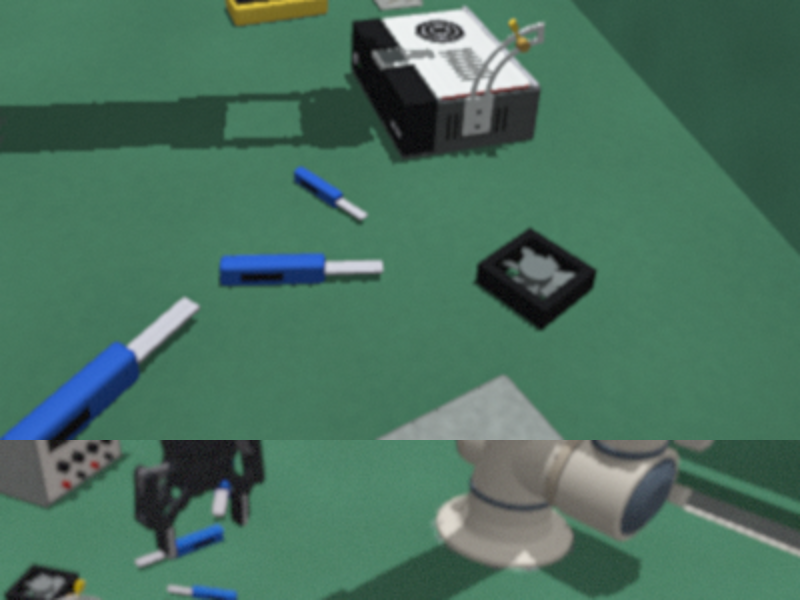

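View pics/scene0.png

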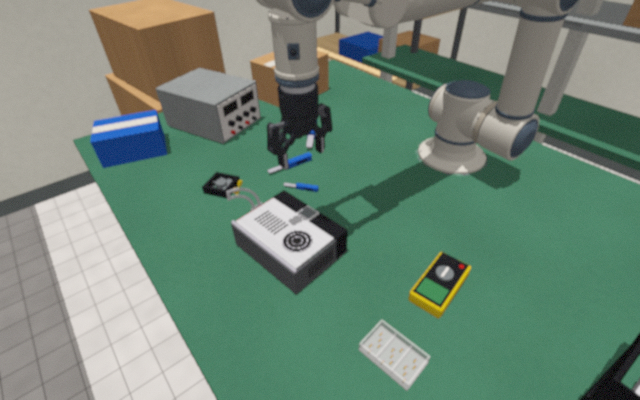

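Candidates in the side view are the small tool (295,277), the middle one (280,315) and the large one (190,370). The origin-to-tip distance at (280,315) is about 65 mm, so that is the one the job needs. The close crop confirms it. Next I'll measure precisely from depth.

```bash
python3 - <<'E'
from h import *
for n in ['side','scene']:
    p=cap(n); w=cloud(p); c=p['color'].astype(int)
    blue=(c[...,2]>c[...,0]+60)&(c[...,2]>c[...,1]+30)
    m=blue&(np.hypot(w[...,0]-430,w[...,1]+295)<90)&(w[...,2]>17)&(w[...,2]<35)
    q=w[m]; print(n,'handle top',len(q),q.mean(0),cv2.minAreaRect(q[:,:2].astype(np.float32)))
    a=np.linalg.svd(q[:,:2]-q[:,:2].mean(0))[2][0]; print(a,np.arctan(a[1]/a[0]))
    m=(c.min(-1)>120)&(np.hypot(w[...,0]-500,w[...,1]+298)<45)&(w[...,2]>5)&(w[...,2]<30)
    q=w[m];print('blade',len(q),np.round(q.mean(0)),np.round(q[:,:2].min(0)),np.round(q[:,:2].max(0)))
    m=(w[...,2]>74)&(w[...,2]<86)&(w[...,0]>540)&(w[...,0]<770)&(abs(w[...,1])<140)
    q=w[m];print('chassis top',len(q),q[:,2].mean(),cv2.minAreaRect(q[:,:2].astype(np.float32)))
    m&=(c.min(-1)>130); q=w[m]; print('cover',len(q),q[:,2].mean(),cv2.minAreaRect(q[:,:2].astype(np.float32)))
    for l in ['index_tip','hinge','slot']:
        for d in robot.place_of(p,l)[:2]: print(l,np.round(d['point'],1),d['confidence'])
    m=(c[...,0]>150)&(c[...,2]<90)&(c[...,1]>100)&(np.hypot(w[...,0]-704,w[...,1]+110)<60)
    print('idx',m.sum(),np.round(w[m].mean(0),1), np.round(w[m][::6],0).tolist())
E
```

```text
side handle top 446 [ 419.18235666 -290.48012277   21.790991  ] ((419.0731201171875, -288.4889221191406), (21.639202117919922, 96.94657135009766), 84.77587890625)
[-0.9947073   0.10274914] -0.10293080040798927
blade 148 [ 496. -296.   12.] [ 468. -305.] [ 524. -285.]
chassis top 2746 78.67663317007009 ((649.7057495117188, -2.6186065673828125), (168.66285705566406, 230.42201232910156), 7.295897960662842)
cover 1643 78.83863116646238 ((659.390869140625, -3.1173324584960938), (148.15814208984375, 223.31121826171875), 7.4425153732299805)
index_tip [ 703.1 -113.8  170.4] 0.43
hinge [ 707.6 -112.8  170. ] 0.67
hinge [725.5  13.   79.5] 0.57
slot [567.5 -10.7  68.1] 0.64
idx 12 [ 706.5 -113.   157.3] [[701.0, -105.0, 171.0], [708.0, -113.0, 150.0]]
scene handle top 125 [ 415.93347943 -281.62296607   23.20023589] ((416.8332824707031, -284.533935546875), (23.391521453857422, 84.8575668334961), 82.61251068115234)
[ 0.99519206 -0.09794266] -0.09809992924288664
blade 48 [ 505. -294.   14.] [ 482. -305.] [ 527. -285.]
chassis top 4967 80.53261715199666 ((653.933837890625, -0.18732452392578125), (171.80130004882812, 227.255615234375), 7.411228179931641)
cover 3364 80.69130427094879 ((664.6983032226562, 0.8553924560546875), (145.4993133544922, 224.5162811279297), 7.829305648803711)
index_tip [ 701.4 -110.8  167. ] 0.5
hinge [731.1   8.8  76.3] 0.7
slot [564.3 -10.1  70.8] 0.93
idx 14 [ 704.9 -107.3  169.5] [[704.0, -107.0, 175.0], [707.0, -109.0, 170.0], [707.0, -107.0, 165.0]]
```

Emit:
{"api": "arm_command", "payload": {"commands": [[0, [-0.5, -0.25, 0], 0], [0, [-0.6, -0.3, 0], 0], [0, [-0.6, -0.3, 0], 0], [0, [-0.6, -0.3, 0], 0], [0, [-0.6, -0.3, 0], 0], [0, [-0.6, -0.3, 0], 0], [0, [-0.6, -0.3, 0], 0], [0, [-0.5, -0.1, 0], 0], [0, [-0.25, 0, 0], 0], [0, [0, 0, 0], 1]], "squeeze": 40}}

```text
time: 2.85
tcp_pos: [471.1, -291.7, 206.3]
orientation: [0.738, 0.674, 0.0, -0.0]
force: [-0.0, 0.4, 0.2]
finger_gap: 85.2
grasp_force: 0.0
```

Emit:
{"api": "arm_command", "payload": {"commands": [[0, [0, 0, 0.1], 1], [0, [0, 0, 0.1], 1], [0, [0, 0, 0.1], 1], [0, [0, 0, 0.1], 1], [0, [0, 0, 0.1], 1], [0, [0, 0, 0.1], 1], [0, [0, 0, 0.1], 1], [0, [0, 0, 0.1], 1], [0, [0, 0, 0.1], 1]]}}

```text
time: 3.98
tcp_pos: [471.6, -290.3, 152.3]
orientation: [0.94, 0.341, 0.0, -0.0]
force: [0.5, 0.1, 0.7]
finger_gap: 85.1
grasp_force: 0.0
```

Emit:
{"api": "arm_command", "payload": {"commands": [[0, [0, 0, 0.1], 1], [0, [0, 0, 0.1], 1], [0, [0, 0, 0.1], 1], [0, [0, 0, 0.1], 1], [0, [0, 0, 0.1], 1], [0, [0, 0, 0.1], 1], [0, [0, 0, 0.1], 1], [0, [0, 0, 0.1], 1], [0, [0, 0, 0], 1], [0, [0, 0, 0], 0.15]]}}

```text
time: 5.22
tcp_pos: [471.5, -290.4, 104.4]
orientation: [0.999, -0.05, -0.0, -0.0]
force: [0.4, -0.5, -0.5]
finger_gap: 85.6
grasp_force: 0.0
```

```bash
cat >> h.py <<'E'
def to(X,yaw):
    s=robot.sense(); r=R.from_quat(s['orientation']).as_matrix(); d=np.array(X)-s['tcp_pos']
    y=np.arctan2(r[1,0],r[0,0])
    print('t',round(s['time'],2),'tcp',np.round(s['tcp_pos'],1),'zax',np.round(r[:,2],3),'yaw',round(y,3),'q6',round(s['qpos'][5],2),'F',np.round(s['force'],1),'gap',round(s['finger_gap'],1),'gf',s['grasp_force'])
    print('units',np.round(r.T@d/60,3),'roll units',round(-np.degrees(yaw-y)/5,3))
E
python3 - <<'E'
from h import *
to([454,-291,3],-0.10)
p=cap('wrist','w1.png')
for l in ['pry_grip','pry','pry_tip']:
    for d in robot.place_of(p,l)[:2]: print(l,np.round(d['point'],1),d['confidence'])
p=cap('side')
for l in ['pry_grip','pry_tip']:
    for d in robot.place_of(p,l)[:3]: print(l,np.round(d['point'],1),d['confidence'])
E
```

```text
t 5.22 tcp [ 471.5 -290.4  104.4] zax [-0.  0. -1.] yaw -0.099 q6 1.06 F [ 0.4 -0.5 -0.5] gap 85.6 gf 0.0
units [-0.288  0.039  1.691] roll units 0.007
pry_grip [ 455.2 -291.     9.9] 0.68
pry_grip [ 494.4 -177.6   10.1] 0.59
pry [ 459.  -292.9    1.2] 0.66
pry [ 287.8 -390.2   -1. ] 0.66
pry_tip [ 345.  -325.1   19.1] 0.95
pry_tip [ 519.2 -222.1    9.6] 0.71
pry_grip [ 278.4 -393.8   19.2] 0.82
pry_grip [ 496.3 -179.6   10.2] 0.77
pry_grip [ 455.2 -291.5   13.3] 0.6
pry_tip [ 522.8 -302.1   11.6] 0.86
pry_tip [ 517.7 -220.1    8.2] 0.72
pry_tip [ 345.1 -325.    17.8] 0.65
```

Emit:
{"api": "arm_command", "payload": {"commands": [[0, [-0.28, 0.02, 0.3], 0], [0, [0, 0, 0.4], 0], [0, [0, 0, 0.4], 0], [0, [0, 0, 0.35], 0], [0, [0, 0, 0.22], 0], [0, [0, 0, 0], 0], [1, [0, 0, 0], 0], [1, [0, 0, 0], 0], [1, [0, 0, 0], 0], [1, [0, 0, 0], 0]], "squeeze": 40}}

```text
time: 6.82
tcp_pos: [454.3, -290.6, 4.7]
orientation: [0.999, -0.05, 0.0, 0.0]
force: [0.4, 0.6, 0.2]
finger_gap: 12.2
grasp_force: 0.0
```

Emit:
{"api": "arm_command", "payload": {"commands": [[1, [0, 0, 0], 0], [1, [0, 0, 0], 0], [1, [0, 0, 0], 0]]}}

```text
time: 7.2
tcp_pos: [454.1, -290.5, 4.3]
orientation: [0.999, -0.05, -0.0, -0.0]
force: [-0.1, -0.1, 0.4]
finger_gap: 0.3
grasp_force: 0.0
```

The fingers closed on nothing, so I'll look before doing anything else.

```bash
python3 - <<'E'
from h import *
to([454,-291,3],-0.10)
p=cap('side','s2.png')
for l in ['pry_grip','pry_tip']:
    for d in robot.place_of(p,l)[:3]: print(l,np.round(d['point'],1),d['confidence'])
i=cv2.imread('pics/s2.png');q=cap('wrist','w2.png');j=cv2.imread('pics/w2.png')
cv2.imwrite('pics/v2.png',cv2.hconcat([cv2.resize(i[220:380,200:360],(400,400)),cv2.resize(j,(400,400))]))
print(np.round(w2p(p,robot.sense()['tcp_pos'])))
E
```

```text
t 7.2 tcp [ 454.1 -290.5    4.3] zax [-0.  0. -1.] yaw -0.1 q6 1.04 F [-0.1 -0.1  0.4] gap 0.3 gf 0.0
units [-0.002  0.009  0.022] roll units -0.004
pry_grip [ 454.7 -293.1   14.5] 0.77
pry_grip [ 278.2 -392.8   18.7] 0.63
pry_grip [ 495.  -177.2    9. ] 0.54
pry_tip [ 344.8 -323.4   19.7] 0.89
pry_tip [ 526.1 -300.4   12.6] 0.83
pry_tip [ 521.9 -223.5    5.9] 0.62
[284. 317.]
```

View pics/v2.png

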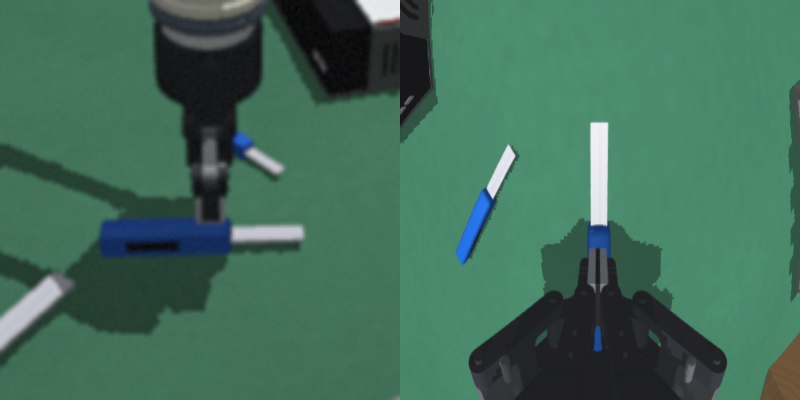

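```bash
python3 - <<'E'
from h import *
p=cap('side'); w=cloud(p); c=p['color']
for v in range(292,325,3): print(v,[(np.round(w[v,u]).tolist(),c[v,u].tolist()) for u in (280,284,288)])
for X in ([454,-290.5,4],[454,-290.5,24]): print(w2p(p,X))
E
```

```text
292 [([442.0, -350.0, 117.0], [30, 31, 34]), ([448.0, -351.0, 117.0], [48, 52, 53]), ([455.0, -352.0, 117.0], [23, 23, 26])]
295 [([442.0, -344.0, 105.0], [20, 23, 22]), ([450.0, -338.0, 99.0], [31, 33, 35]), ([nan, nan, nan], [17, 20, 22])]
298 [([444.0, -321.0, 78.0], [32, 32, 35]), ([451.0, -321.0, 77.0], [23, 23, 25]), ([458.0, -327.0, 82.0], [42, 44, 44])]
301 [([446.0, -301.0, 54.0], [58, 61, 61]), ([453.0, -304.0, 56.0], [23, 23, 25]), ([461.0, -295.0, 47.0], [77, 81, 83])]
304 [([445.0, -304.0, 49.0], [58, 61, 61]), ([453.0, -305.0, 49.0], [27, 29, 29]), ([461.0, -297.0, 41.0], [75, 78, 80])]
307 [([445.0, -304.0, 42.0], [60, 64, 65]), ([453.0, -305.0, 42.0], [27, 29, 30]), ([461.0, -297.0, 34.0], [75, 78, 80])]
310 [([446.0, -293.0, 24.0], [34, 59, 113]), ([454.0, -292.0, 23.0], [34, 60, 113]), ([462.0, -291.0, 21.0], [31, 58, 114])]
313 [([446.0, -298.0, 21.0], [27, 54, 110]), ([453.0, -298.0, 21.0], [25, 53, 109]), ([460.0, -303.0, 24.0], [27, 55, 109])]
316 [([445.0, -301.0, 17.0], [24, 45, 94]), ([453.0, -300.0, 15.0], [17, 43, 92]), ([460.0, -302.0, 15.0], [17, 42, 90])]
319 [([445.0, -300.0, 8.0], [17, 42, 91]), ([453.0, -301.0, 8.0], [20, 43, 92]), ([460.0, -302.0, 8.0], [21, 45, 93])]
322 [([445.0, -298.0, -1.0], [34, 60, 59]), ([453.0, -299.0, -1.0], [35, 61, 61]), ([461.0, -299.0, -3.0], [40, 65, 56])]
[284.12614911 316.71111481]
[284.02679936 308.84638842]
```

Emit:
{"api": "arm_command", "payload": {"commands": [[1, [0, 0, -0.2], 0], [1, [0, 0, -0.5], 0], [1, [0, 0, -0.5], 0], [1, [0, 0, 0], 0]]}}

```text
time: 7.95
tcp_pos: [455.9, -291.8, 80.7]
orientation: [0.999, -0.05, 0.003, 0.002]
force: [-0.2, 0.5, 0.5]
finger_gap: 0.0
grasp_force: 0.0
```

```bash
cat > tips.py <<'E'
from h import *
s=robot.sense(); T=s['tcp_pos']; print('tcp',np.round(T,1),s['finger_gap'],s['qpos'].round(3))
for n in ['side','scene']:
    p=cap(n); w=cloud(p); c=p['color'].astype(int)
    m=(np.hypot(w[...,0]-T[0],w[...,1]-T[1])<60)&(w[...,2]>T[2]-40)&(w[...,2]<T[2]+60)&(w[...,2]>34)
    q=w[m]; o=np.argsort(q[:,2])[:12]; print(n,len(q),np.round(q[o]).tolist())
E
python3 tips.py
```

```text
tcp [ 455.9 -291.8   80.7] 0.010713502296333964 [-0.632 -0.062  1.608 -0.     1.589  1.039]
side 166 [[461.0, -296.0, 104.0], [447.0, -295.0, 105.0], [456.0, -296.0, 105.0], [463.0, -298.0, 105.0], [445.0, -296.0, 106.0], [459.0, -298.0, 106.0], [452.0, -297.0, 106.0], [454.0, -297.0, 106.0], [458.0, -298.0, 106.0], [449.0, -298.0, 107.0], [450.0, -298.0, 107.0], [445.0, -296.0, 108.0]]
scene 84 [[450.0, -286.0, 103.0], [461.0, -285.0, 104.0], [466.0, -284.0, 107.0], [448.0, -283.0, 107.0], [457.0, -280.0, 108.0], [467.0, -288.0, 108.0], [466.0, -294.0, 109.0], [465.0, -285.0, 109.0], [463.0, -282.0, 110.0], [454.0, -279.0, 111.0], [463.0, -277.0, 112.0], [467.0, -286.0, 113.0]]
```

Both cameras put the real finger ends about 22 mm above the reported TCP, so the height reading is off by that much. I'll go deeper by that amount and watch the force.

Emit:
{"api": "arm_command", "payload": {"commands": [[0, [-0.02, 0, 0], 0], [0, [0, 0, 0], 0], [0, [0, 0, 0], 0], [0, [0, 0, 0.3], 0], [0, [0, 0, 0.5], 0], [0, [0, 0, 0.45], 0], [0, [0, 0, 0.2], 0], [0, [0, 0, 0.12], 0], [0, [0, 0, 0.07], 0], [0, [0, 0, 0], 0]]}}

```text
time: 9.3
tcp_pos: [453.3, -290.6, -21.5]
orientation: [0.999, -0.05, 0.0, 0.0]
force: [-0.4, -0.4, 0.3]
finger_gap: 85.6
grasp_force: 0.0
```

Emit:
{"api": "arm_command", "payload": {"commands": [[1, [0, 0, 0], 0], [1, [0, 0, 0], 0], [1, [0, 0, 0], 0], [1, [0, 0, 0], 0], [1, [0, 0, 0], 0], [1, [0, 0, 0], 0]]}}

```text
time: 10.05
tcp_pos: [453.2, -290.6, -21.7]
orientation: [0.999, -0.05, 0.0, 0.0]
force: [0.0, -0.1, 2.8]
finger_gap: 19.2
grasp_force: 39.8
```

Emit:
{"api": "arm_command", "payload": {"commands": [[1, [0, 0, -0.2], 0], [1, [0, 0, -0.5], 0], [1, [0, 0, -0.5], 0], [1, [0, -0.5, 0], 0], [1, [0, -0.8, 0], 0], [1, [0, -0.8, 0], 0], [1, [0, -0.8, 0], 0], [1, [0, -0.8, 0], 0], [1, [0, -0.5, 0], 0], [1, [0, -0.29, 0], 0]]}}

```text
time: 11.3
tcp_pos: [480.0, -21.0, 50.5]
orientation: [0.999, -0.049, 0.0, -0.0]
force: [0.5, -0.2, -0.3]
finger_gap: 19.3
grasp_force: 39.5
```

Emit:
{"api": "arm_command", "payload": {"commands": [[1, [0, 0, 0], -0.8], [1, [0, 0, 0], -1], [1, [0, 0, 0], -0.82], [1, [0, 0, 0], 0], [1, [0, 0, 0], 0]]}}

```text
time: 11.92
tcp_pos: [480.0, -22.7, 50.0]
orientation: [0.998, 0.063, -0.0, 0.0]
force: [0.6, -0.1, -1.2]
finger_gap: 19.3
grasp_force: 39.4
```

```bash
python3 - <<'E'
from h import *
to([481.7,-22.8,35],0.128)
for n in ['side','scene']:
    p=cap(n,n+'3.png'); w=cloud(p); c=p['color'].astype(int); T=robot.sense()['tcp_pos']
    for l in ['pry_grip','pry_tip','slot','tab']:
        for d in robot.place_of(p,l)[:4]:
            if d['point'][1]>-150: print(n,l,np.round(d['point'],1),round(d['confidence'],2))
    m=(c.min(-1)>110)&(w[...,0]<563)&(w[...,0]>490)&(abs(w[...,1]+18)<30)&(w[...,2]>50)&(w[...,2]<115)
    q=w[m]; print('blade',len(q),np.round(q.mean(0),1) if len(q) else '')
    if len(q)>5:
        o=np.argsort(q[:,0]); print(np.round(q[o][::max(1,len(o)//10)]).tolist())
i=cv2.imread('pics/side3.png'); cv2.imwrite('pics/v3.png',cv2.resize(i[150:270,240:400],(800,600)))
E
```

```text
t 11.93 tcp [480.  -22.7  50. ] zax [-0. -0. -1.] yaw 0.126 q6 1.33 F [ 0.6 -0.1 -1.2] gap 19.3 gf 39.41286027431488
units [0.029 0.006 0.251] roll units -0.019
side pry_grip [482.7 -25.9  83.9] 0.89
side pry_tip [551.4 -15.7  83.8] 0.89
side slot [569.8 -13.7  65.7] 0.82
side tab [581.8  -9.3  75.3] 0.92
side tab [462.1 310.9  -2.1] 0.72
blade 68 [523.9 -17.3  84. ]
[[499.0, -23.0, 83.0], [504.0, -27.0, 85.0], [509.0, -26.0, 84.0], [513.0, -15.0, 83.0], [516.0, -27.0, 84.0], [520.0, -13.0, 85.0], [526.0, -11.0, 83.0], [530.0, -13.0, 84.0], [534.0, -20.0, 85.0], [539.0, -20.0, 84.0], [544.0, -21.0, 85.0], [548.0, -23.0, 85.0]]
scene pry_tip [551.6 -11.5  81.4] 0.78
scene slot [563.6  -7.6  67.9] 0.71
scene tab [587.9  -8.7  73.5] 0.97
scene tab [482.3 -21.6  80.6] 0.6
blade 94 [526.4 -14.2  85.5]
[[497.0, -16.0, 77.0], [503.0, -20.0, 85.0], [510.0, -25.0, 86.0], [515.0, -10.0, 85.0], [520.0, -12.0, 86.0], [525.0, -19.0, 84.0], [531.0, -15.0, 86.0], [536.0, -21.0, 86.0], [542.0, -6.0, 86.0], [547.0, -19.0, 86.0], [552.0, -9.0, 86.0]]
```

View pics/v3.png

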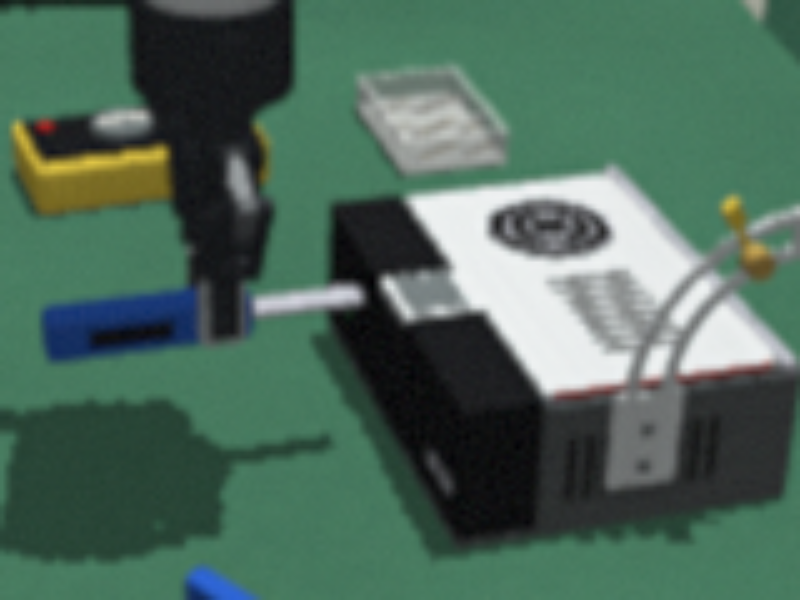

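The side crop shows the tool held level, with the blade tip at (365,295) just in front of the tab at (425,295). Now I'll lower it to slot height and start inserting.

Emit:
{"api": "arm_command", "payload": {"commands": [[1, [0, 0, 0.13], 0], [1, [0, 0, 0.13], 0], [1, [0, 0, 0], 0], [1, [0.1, 0, 0], 0], [1, [0.1, 0, 0], 0], [1, [0.1, 0, 0], 0], [1, [0.1, 0, 0], 0], [1, [0.05, 0, 0], 0], [1, [0, 0, 0], 0]]}}

```text
time: 13.55
tcp_pos: [506.9, -18.8, 34.3]
orientation: [0.998, 0.064, -0.0, -0.0]
force: [-0.1, 0.1, -0.9]
finger_gap: 18.9
grasp_force: 39.4
```

Emit:
{"api": "arm_command", "payload": {"commands": [[1, [0.1, 0, 0], 0], [1, [0.1, 0, 0], 0], [1, [0.1, 0, 0], 0], [1, [0.07, 0, 0], 0], [1, [0, 0, 0], 0]]}}

```text
time: 14.18
tcp_pos: [529.0, -16.0, 34.3]
orientation: [0.998, 0.064, -0.0, -0.0]
force: [0.1, 1.0, -0.5]
finger_gap: 19.4
grasp_force: 39.4
```

```bash
python3 - <<'E'
from h import *
to([0,0,0],0.128)
p=cap('side')
for l in ['slot','tab','pry_grip']:
    for d in robot.place_of(p,l)[:3]: print(l,np.round(d['point'],1),round(d['confidence'],2))
E
```

```text
t 14.18 tcp [529.  -16.   34.3] zax [-0.  0. -1.] yaw 0.128 q6 1.35 F [ 0.1  1.  -0.5] gap 19.4 gf 39.429802894592285
units [-8.71  -1.394  0.573] roll units 0.005
slot [570.  -10.8  65.6] 0.95
slot [530.3 -15.8  69.3] 0.17
tab [581.  -10.3  76.1] 0.9
pry_grip [ 279.7 -392.    17.3] 0.9
pry_grip [531.2 -13.7  68.6] 0.79
pry_grip [ 495.6 -181.1    8.5] 0.63
```

Emit:
{"api": "arm_command", "payload": {"commands": [[1, [0, 0, 0.05], 0], [1, [0, 0, 0.05], 0], [1, [0, 0, 0.05], 0], [1, [0, 0, 0], 0]]}}

```text
time: 14.88
tcp_pos: [528.9, -16.1, 27.1]
orientation: [0.998, 0.064, 0.001, 0.0]
force: [-5.2, -0.1, 9.1]
finger_gap: 19.1
grasp_force: 41.8
```

Emit:
{"api": "arm_command", "payload": {"commands": [[1, [0, 0, 0.05], 0], [1, [0, 0, 0.05], 0], [1, [0, 0, 0.05], 0], [1, [0, 0, 0], 0]]}}

```text
time: 15.38
tcp_pos: [529.6, -16.0, 19.5]
orientation: [0.998, 0.064, 0.002, 0.0]
force: [-6.6, 0.9, 13.1]
finger_gap: 19.3
grasp_force: 45.0
```

```bash
cat > cov.py <<'E'
from h import *
to([0,0,0],0.128)
p=cap('side'); w=cloud(p); c=p['color'].astype(int)
H=np.array([730.4,8.6]); u=np.array([.9918,.1277]); v=np.array([-.1277,.9918])
d=w[...,:2]-H; x=-(d@u); y=d@v
m=(c.min(-1)>110)&(x>15)&(x<118)&(abs(y)<95)&(w[...,2]>60)&(w[...,2]<260)
print('cover',m.sum(), 'slope',np.polyfit(x[m],w[...,2][m],1))
for l in ['tab','pry_grip','pry_tip','pry']:
    for e in robot.place_of(p,l)[:3]: print(l,np.round(e['point'],1),round(e['confidence'],2))
E
python3 cov.py
```

```text
t 15.38 tcp [529.6 -16.   19.5] zax [ 0.003 -0.    -1.   ] yaw 0.128 q6 1.35 F [-6.6  0.9 13.1] gap 19.3 gf 44.963305592536926
units [-8.721 -1.396  0.296] roll units 0.005
cover 1177 slope [2.53506571e-02 7.90288241e+01]
tab [581.8 -10.9  79.1] 0.95
pry_grip [ 279.9 -392.5   19.6] 0.95
pry_grip [532.9 -14.8  57.1] 0.8
pry_grip [ 492.7 -179.6   12. ] 0.6
pry_tip [600.7  -8.8  73.4] 0.94
pry_tip [ 515.9 -221.4    5.5] 0.8
pry_tip [ 344.2 -323.7   17.8] 0.68
pry [539.8 -15.   43.5] 0.95
pry [ 286.1 -388.7   -1.5] 0.81
pry [ 4.904e+02 -1.838e+02 -3.000e-01] 0.74
```

Emit:
{"api": "arm_command", "payload": {"commands": [[1, [0, 0, 0.05], 0], [1, [0, 0, 0.05], 0], [1, [0, 0, 0.05], 0], [1, [0, 0, 0], 0]]}}

```text
time: 16.12
tcp_pos: [531.0, -15.9, 10.7]
orientation: [0.998, 0.064, 0.003, 0.0]
force: [-1.7, 1.2, 11.6]
finger_gap: 19.2
grasp_force: 48.2
```

```bash
python3 cov.py | head -4
```

```text
t 16.12 tcp [531.  -15.9  10.7] zax [ 0.006  0.    -1.   ] yaw 0.128 q6 1.35 F [-1.7  1.2 11.6] gap 19.2 gf 48.1960129737854
units [-8.745 -1.397  0.122] roll units 0.005
cover 1135 slope [7.34385354e-02 7.89080159e+01]
tab [ 670.8 -335.6   -3.5] 0.73
```

Emit:
{"api": "arm_command", "payload": {"commands": [[1, [0, 0, 0.05], 0], [1, [0, 0, 0.05], 0], [1, [0, 0, 0], 0]]}}

```text
time: 16.75
tcp_pos: [531.4, -15.9, 10.1]
orientation: [0.998, 0.064, 0.004, 0.0]
force: [-16.7, 1.1, 38.5]
finger_gap: 19.1
grasp_force: 52.1
```

```bash
python3 cov.py | head -3
```

```text
t 16.75 tcp [531.4 -15.9  10.1] zax [ 0.008 -0.    -1.   ] yaw 0.129 q6 1.35 F [-16.7   1.1  38.5] gap 19.1 gf 52.118210792541504
units [-8.751 -1.4    0.097] roll units 0.008
cover 1101 slope [ 0.0992091  78.88752472]
```

Cover slope is 0.099, so it is ajar. I'll ease off the load and withdraw the blade.

Emit:
{"api": "arm_command", "payload": {"commands": [[1, [0, 0, -0.06], 0], [1, [0, 0, -0.05], 0], [1, [-0.1, 0, 0], 0], [1, [-0.15, 0, 0], 0], [1, [-0.2, 0, 0], 0], [1, [-0.3, 0, 0], 0], [1, [-0.4, 0, 0], 0], [1, [-0.3, 0, 0], 0], [1, [0, 0, 0], 0]]}}

```text
time: 18.12
tcp_pos: [441.6, -27.6, 8.7]
orientation: [0.998, 0.064, 0.0, 0.0]
force: [-0.2, 0.5, 6.2]
finger_gap: 19.3
grasp_force: 47.4
```

```bash
python3 cov.py; python3 - <<'E'
import cv2
from h import *
p=cap('side','s4.png'); i=cv2.imread('pics/s4.png'); cv2.imwrite('pics/v4.png',cv2.resize(i[160:280,220:420],(800,480)))
E
```

```text
t 18.12 tcp [441.6 -27.6   8.7] zax [ 0.    -0.001 -1.   ] yaw 0.128 q6 1.3 F [-0.2  0.5  6.2] gap 19.3 gf 47.361372113227844
units [-7.241 -1.395  0.141] roll units -0.001
cover 1089 slope [ 0.09894839 78.89856247]
tab [585.1 -10.2  89.7] 0.57
tab [658.7 347.    1.8] 0.2
tab [ 666.3 -333.4   -2.1] 0.18
pry_grip [ 280.1 -392.1   19.8] 0.9
pry_grip [ 493.3 -179.     8.9] 0.5
pry_grip [727.8  10.2  74.3] 0.49
pry_tip [507.9 -22.4  76.4] 0.92
pry_tip [ 344.9 -326.3   17.3] 0.6
pry [ 286.1 -388.9   -3.6] 0.79
pry [ 492.7 -184.8    2.8] 0.65
pry [726.5  13.7  79.3] 0.62
```

View pics/v4.png

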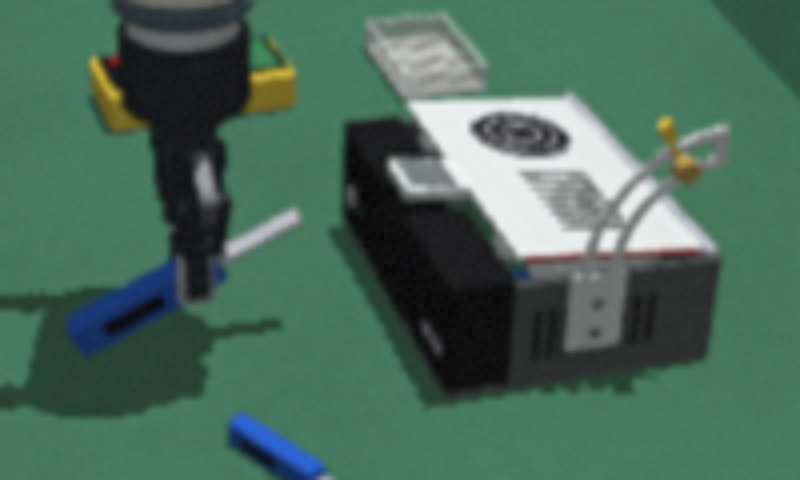

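The crop shows the cover standing ajar: tab raised at (425,178), red edge clear of the chassis. The tool is tilted, with its rear touching the bench. I'll lower it so the bench levels it, then release.

Emit:
{"api": "arm_command", "payload": {"commands": [[1, [0, 0, 0], 0], [1, [0, 0, 0.07], 0], [1, [0, 0, 0.07], 0], [1, [0, 0, 0.07], 0], [1, [0, 0, 0.07], 0], [1, [0, 0, 0.07], 0], [1, [0, 0, 0.06], 0], [1, [0, 0, 0.05], 0], [1, [0, 0, 0], 0]], "squeeze": 20}}

```text
time: 19.55
tcp_pos: [443.9, -27.3, -18.5]
orientation: [0.998, 0.064, 0.002, 0.0]
force: [3.6, 1.2, 6.7]
finger_gap: 19.2
grasp_force: 47.7
```

Emit:
{"api": "arm_command", "payload": {"commands": [[1, [0, 0, 0.03], 0], [0.6, [0, 0, 0], 0], [0.4, [0, 0, 0], 0], [0, [0, 0, 0], 0], [0, [0, 0, 0], 0], [0, [0, 0, -0.2], 0], [0, [0, 0, -0.5], 0], [0, [0, 0, -0.6], 0], [0, [0, 0, -0.6], 0], [0, [0, 0, -0.3], 0]]}}

```text
time: 20.8
tcp_pos: [443.5, -27.3, 113.7]
orientation: [0.998, 0.064, 0.002, 0.0]
force: [-0.3, -0.1, 0.7]
finger_gap: 85.4
grasp_force: 0.0
```

```bash
python3 cov.py; python3 - <<'E'
from h import *
for n in ['side','scene']:
    p=cap(n); w=cloud(p); c=p['color'].astype(int)
    for l in ['index_tip','tab','pry','pry_tip','meter','fan','tray']:
        for d in robot.place_of(p,l)[:2]: print(n,l,np.round(d['point'],1),round(d['confidence'],2))
E
```

```text
t 20.8 tcp [443.5 -27.3 113.7] zax [ 0.004 -0.001 -1.   ] yaw 0.128 q6 1.3 F [-0.3 -0.1  0.7] gap 85.4 gf 0.0
units [-7.28  -1.399  1.865] roll units 0.003
cover 1091 slope [ 0.0988631  78.90556923]
tab [582.8  -6.7  90.3] 0.71
pry_grip [450.6 -29.1  14.7] 0.87
pry_grip [ 281.8 -392.4   19.6] 0.81
pry_grip [ 494.5 -179.7    7.6] 0.67
pry_tip [ 342.2 -326.1   20.3] 0.91
pry_tip [ 520.4 -219.     7.6] 0.69
pry_tip [516.6 -22.1  11.9] 0.62
pry [ 286.9 -391.2    0.9] 0.96
pry [ 4.899e+02 -1.827e+02 -2.000e-01] 0.72
pry [453.2 -29.2   0.5] 0.67
side index_tip [ 704.7 -112.1  172.4] 0.47
side tab [585.6 -13.4  91.4] 0.77
side tab [656.1 352.    1. ] 0.36
side pry [449.7 -26.7  -1.4] 0.97
side pry [ 287.5 -389.8   -1.2] 0.79
side pry_tip [ 342.5 -324.3   17.4] 0.92
side pry_tip [517.7 -19.3   9.8] 0.64
side meter [4.640e+02 3.066e+02 2.000e-01] 0.57
side meter [725.9  11.6  79.1] 0.3
side fan [726.6  11.8  76.9] 0.7
side fan [ 671.9 -334.6   -1.8] 0.55
side tray [657.2 350.8   6.1] 0.66
side tray [725.6  13.8  74.9] 0.3
scene index_tip [ 701.5 -114.1  170.7] 0.41
scene tab [587.5  -6.6  88.2] 0.87
scene tab [ 665.9 -333.2   -0.8] 0.24
scene pry [ 491.  -184.3    0.9] 0.67
scene pry [449.2 -31.6   1.6] 0.66
scene pry_tip [513.3 -15.4  10. ] 0.7
scene pry_tip [ 517.8 -220.     6.8] 0.59
scene meter [464.  307.6   1. ] 0.6
scene fan [ 667.1 -338.2   -2.2] 0.94
scene tray [658.6 353.3  -0. ] 0.92
```

Pry tool lies flat (tip z about 11), the cover stays ajar, and the index measures about 1.135 rad. Now moving over the tab.

Emit:
{"api": "arm_command", "payload": {"commands": [[0, [0.3, 0, 0], 0], [0, [0.6, 0, 0], 0], [0, [0.6, 0, 0], 0], [0, [0.6, 0, 0], 0], [0, [0.26, 0.02, 0], 0], [0, [0, 0, 0.3], 0], [0, [0, 0, 0.2], 0], [0, [0, 0, 0], 0]]}}

```text
time: 22.85
tcp_pos: [581.2, -10.3, 78.3]
orientation: [0.998, 0.064, -0.002, -0.0]
force: [-0.4, 0.8, -0.0]
finger_gap: 84.9
grasp_force: 0.0
```

```bash
python3 - <<'E'
from h import *
to([584.3,-10.2,57],0.128)
p=cap('wrist','w5.png')
for l in ['tab']:
    for d in robot.place_of(p,l)[:2]: print(l,np.round(d['point'],1),d['confidence'])
E
python3 tips.py
```

```text
t 22.85 tcp [581.2 -10.3  78.3] zax [-0.004  0.    -1.   ] yaw 0.128 q6 1.37 F [-0.4  0.8 -0. ] gap 84.9 gf 0.0
units [0.052 0.006 0.354] roll units 0.002
tab [583.6  -6.   91.6] 0.93
tcp [582.5 -10.3  80.6] 85.59401770135577 [-0.076  0.056  1.49  -0.     1.595  1.367]
side 859 [[561.0, 45.0, 41.0], [566.0, -12.0, 41.0], [568.0, -17.0, 41.0], [573.0, -60.0, 41.0], [569.0, -28.0, 41.0], [574.0, -66.0, 41.0], [565.0, -4.0, 42.0], [564.0, 6.0, 42.0], [561.0, 33.0, 42.0], [571.0, -43.0, 42.0], [570.0, -34.0, 42.0], [563.0, 16.0, 42.0]]
scene 879 [[578.0, -1.0, 63.0], [584.0, -1.0, 64.0], [576.0, -3.0, 64.0], [566.0, 1.0, 64.0], [568.0, -1.0, 64.0], [582.0, -3.0, 65.0], [570.0, -2.0, 65.0], [579.0, -4.0, 65.0], [577.0, 2.0, 65.0], [583.0, 2.0, 65.0], [573.0, 2.0, 65.0], [582.0, 4.0, 66.0]]
```

View pics/w5.png

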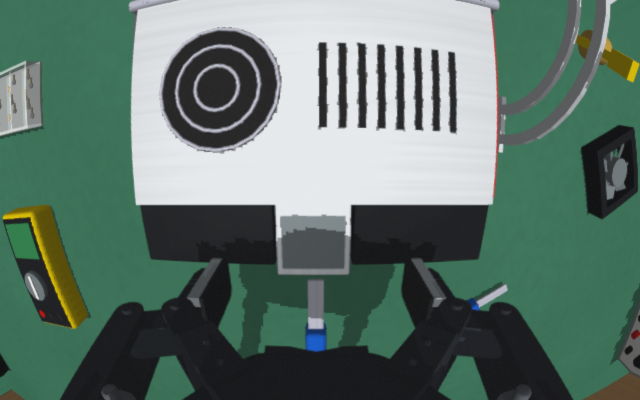

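The wrist view shows the tab at (313,243) centred between the fingers at (230,270) and (405,270). Lower and pinch.

Emit:
{"api": "arm_command", "payload": {"commands": [[0, [0.03, 0, 0.15], 0], [0, [0, 0, 0.15], 0], [0, [0, 0, 0.07], 0], [0, [0, 0, 0], 0], [0, [0, 0, 0], 0]], "squeeze": 40}}

```text
time: 23.68
tcp_pos: [585.0, -10.0, 58.6]
orientation: [0.998, 0.064, 0.0, 0.0]
force: [0.2, -0.6, -0.0]
finger_gap: 85.3
grasp_force: 0.0
```

```bash
python3 cov.py|head -3; python3 -c "
from h import *
to([584.3,-10.2,57],0.128)"
```

```text
t 23.68 tcp [585.  -10.   58.6] zax [ 0. -0. -1.] yaw 0.128 q6 1.37 F [ 0.2 -0.6 -0. ] gap 85.3 gf 0.0
units [-9.648 -1.413  0.974] roll units 0.004
cover 972 slope [ 0.09959424 78.83321662]
t 23.93 tcp [585.  -10.   58.6] zax [ 0. -0. -1.] yaw 0.128 q6 1.37 F [0.3 0.3 0. ] gap 85.5 gf 0.0
units [-0.012  0.001  0.027] roll units 0.004
```

Emit:
{"api": "arm_command", "payload": {"commands": [[0.9, [0, 0, 0.02], 0], [0.9, [0, 0, 0], 0], [0.9, [0, 0, 0], 0], [0.9, [0, 0, 0], 0], [0.9, [0, 0, 0], 0], [0.9, [0, 0, 0], 0]]}}

```text
time: 24.68
tcp_pos: [584.5, -8.2, 57.4]
orientation: [0.998, 0.065, -0.0, -0.002]
force: [-1.6, 5.2, 1.1]
finger_gap: 38.7
grasp_force: 44.1
```

```bash
python3 -c "
import numpy as np
t=np.linspace(.1,1.135,19);a=148*np.cos(t)+2*np.sin(t);z=148*np.sin(t)-2*np.cos(t)
print(np.round(np.c_[-np.diff(a),-np.diff(z)]/60,2).tolist(), (a[0]-a[-1])/60,(z[-1]-z[0])/60)"
```

```text
[[0.02, -0.14], [0.02, -0.14], [0.03, -0.14], [0.04, -0.14], [0.05, -0.13], [0.06, -0.13], [0.06, -0.13], [0.07, -0.12], [0.08, -0.12], [0.08, -0.11], [0.09, -0.11], [0.1, -0.1], [0.1, -0.1], [0.11, -0.09], [0.11, -0.09], [0.12, -0.08], [0.12, -0.07], [0.13, -0.07]] 1.3861935820419364 2.008957593549756
```

Emit:
{"api": "arm_command", "payload": {"commands": [[0.9, [0.02, -0.03, -0.14], 0], [0.9, [0.02, 0, -0.14], 0], [0.9, [0.03, 0, -0.14], 0], [0.9, [0.04, 0, -0.14], 0], [0.9, [0.05, 0, -0.13], 0], [0.9, [0.06, 0, -0.13], 0], [0.9, [0, 0, 0], 0]]}}

```text
time: 25.55
tcp_pos: [598.8, -6.3, 106.9]
orientation: [0.998, 0.064, 0.001, -0.0]
force: [5.6, 2.3, -6.5]
finger_gap: 38.9
grasp_force: 42.0
```

```bash
python3 cov.py|head -4
```

```text
t 25.55 tcp [598.8  -6.3 106.9] zax [ 0.002  0.001 -1.   ] yaw 0.128 q6 1.37 F [ 5.6  2.3 -6.5] gap 38.9 gf 41.960331201553345
units [-9.887 -1.382  1.762] roll units 0.005
cover 695 slope [ 0.44504335 79.97179938]
tab [597.7  -9.3 138.5] 0.62
```

Emit:
{"api": "arm_command", "payload": {"commands": [[0.9, [0.06, 0, -0.13], 0], [0.9, [0.07, 0, -0.12], 0], [0.9, [0.08, 0, -0.12], 0], [0.9, [0.08, 0, -0.11], 0], [0.9, [0.09, 0, -0.11], 0], [0.9, [0.1, 0, -0.1], 0], [0.9, [0.1, 0, -0.1], 0], [0.9, [0, 0, 0], 0]]}}

```text
time: 26.8
tcp_pos: [632.9, -1.9, 153.8]
orientation: [0.998, 0.064, 0.0, -0.0]
force: [4.9, 2.6, -9.5]
finger_gap: 38.6
grasp_force: 42.6
```

Emit:
{"api": "arm_command", "payload": {"commands": [[0.9, [0.11, 0, -0.09], 0], [0.9, [0.11, 0, -0.09], 0], [0.9, [0.12, 0, -0.08], 0], [0.9, [0.12, 0, -0.07], 0], [0.9, [0.13, 0, -0.07], 0], [0.9, [0, 0, 0], 0], [0.9, [0, 0, 0], 0]]}}

```text
time: 27.68
tcp_pos: [667.3, 2.5, 178.0]
orientation: [0.998, 0.064, 0.0, -0.0]
force: [0.2, 2.8, -5.3]
finger_gap: 38.5
grasp_force: 42.1
```

```bash
cat > ang.py <<'E'
from h import *
to([0,0,0],0.128)
H=np.array([730.4,8.6]); u=np.array([.9918,.1277]); v=np.array([-.1277,.9918])
for n in ['side','scene']:
    p=cap(n,n+'6.png'); w=cloud(p); c=p['color'].astype(int)
    d=w[...,:2]-H; x=-(d@u); y=d@v; z=w[...,2]
    m=(c.min(-1)>100)&(x>-15)&(x<90)&(abs(y)<100)&(z>88)&(z<185)
    a=np.c_[x[m],z[m]]; l=cv2.fitLine(a.astype(np.float32),cv2.DIST_HUBER,0,0.01,0.01).ravel()
    print(n,m.sum(),'angle',np.arctan2(abs(l[1]),l[0]*np.sign(l[1])),l)
    yl=(c[...,0]>140)&(c[...,2]<100)&(c[...,1]>90)&(y<-100)&(y>-135)&(z>130)&(z<190)
    print('yellow', np.round(np.c_[x[yl],y[yl],z[yl]]).tolist()[::2])
    for l in ['index_tip','tab','pry']:
        for e in robot.place_of(p,l)[:2]:
            dd=np.array(e['point'])[:2]-H
            print(l,np.round(e['point'],1),round(e['confidence'],2),'ang',round(np.arctan2(e['point'][2]-78,-(dd@u)),3))
E
python3 ang.py; python3 -c "
import cv2
i=cv2.imread('pics/side6.png');cv2.imwrite('pics/v6.png',cv2.resize(i[120:280,290:450],(600,600)))"
```

```text
t 27.68 tcp [667.3   2.5 178. ] zax [ 0.  0. -1.] yaw 0.128 q6 1.4 F [ 0.2  2.8 -5.3] gap 38.5 gf 42.08713352680206
units [-11.035  -1.383   2.967] roll units 0.006
side 147 angle 1.0842261 [  0.4675969   0.8839418  49.375343  164.3699   ]
yellow [[44.0, -110.0, 171.0], [48.0, -113.0, 171.0], [43.0, -114.0, 171.0], [46.0, -115.0, 169.0], [37.0, -117.0, 152.0], [31.0, -115.0, 150.0], [35.0, -117.0, 149.0], [32.0, -121.0, 150.0], [38.0, -124.0, 150.0], [35.0, -127.0, 152.0]]
index_tip [ 702.6 -109.9  170.7] 0.43 ang 1.139
tab [658.9  -0.8 205.6] 0.6 ang 1.056
pry [ 285.3 -387.1   -0.4] 0.98 ang -0.158
pry [450.4 -25.3  -1.4] 0.6 ang -0.274
scene 2945 angle 1.089261 [  0.4631404    0.88628495  27.30474    138.33202   ]
yellow [[40.0, -111.0, 175.0], [45.0, -110.0, 173.0], [41.0, -113.0, 171.0], [44.0, -109.0, 172.0], [39.0, -111.0, 170.0], [44.0, -111.0, 167.0], [38.0, -110.0, 168.0], [37.0, -113.0, 165.0], [37.0, -114.0, 162.0], [36.0, -113.0, 160.0], [30.0, -113.0, 142.0]]
index_tip [ 700.4 -109.9  170. ] 0.43 ang 1.117
tab [658.5   3.  208.3] 0.91 ang 1.066
pry [450.4 -31.1  -0.6] 0.77 ang -0.271
pry [ 492.6 -185.     1.9] 0.7 ang -0.284
```

View pics/v6.png

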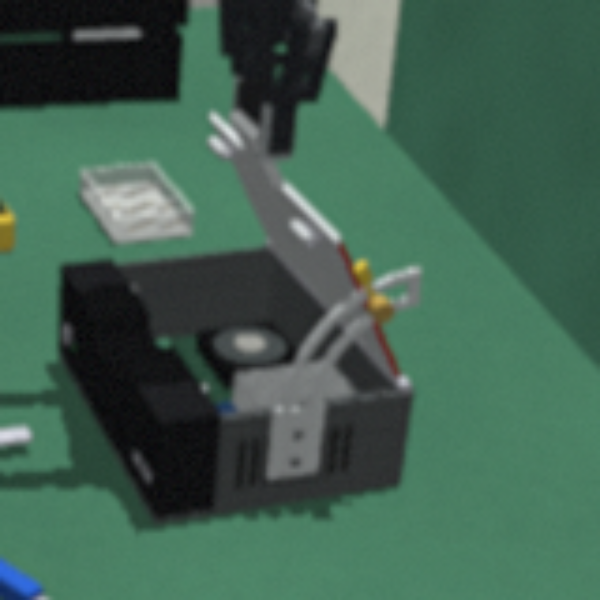

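The crop shows the cover's red edge, from (345,250) to (395,375), close to the yellow pointer at (362,270)–(380,308). Measured, the cover is at 1.087 and the index about 1.13, so it needs 0.04 rad more.

Emit:
{"api": "arm_command", "payload": {"commands": [[0.9, [0.05, 0, -0.025], 0], [0.9, [0.04, 0, -0.02], 0], [0.9, [0, 0, 0], 0], [0.9, [0, 0, 0], 0], [0.9, [0, 0, 0], 0], [0.9, [0, 0, 0], 0]]}}

```text
time: 28.82
tcp_pos: [672.7, 3.2, 180.5]
orientation: [0.998, 0.064, 0.0, -0.0]
force: [-0.6, 4.1, -4.7]
finger_gap: 38.4
grasp_force: 41.5
```

```bash
python3 ang.py
```

```text
t 28.82 tcp [672.7   3.2 180.5] zax [ 0.  0. -1.] yaw 0.128 q6 1.4 F [-0.6  4.1 -4.7] gap 38.4 gf 41.45740449428558
units [-11.126  -1.382   3.008] roll units 0.005
side 124 angle 1.0916148 [  0.461053    0.8873726  42.490154  155.55966  ]
yellow [[42.0, -102.0, 167.0], [49.0, -112.0, 171.0], [45.0, -113.0, 171.0], [49.0, -116.0, 170.0], [33.0, -114.0, 152.0], [35.0, -117.0, 152.0], [36.0, -120.0, 151.0], [32.0, -121.0, 151.0], [38.0, -123.0, 150.0]]
index_tip [ 703.8 -109.   172. ] 0.57 ang 1.156
tab [663.5   1.5 212.4] 0.72 ang 1.107
tab [723.5  14.1  78.7] 0.4 ang 0.113
pry [ 489.6 -185.6    1.1] 0.69 ang -0.284
pry [449.6 -22.1  -3.6] 0.6 ang -0.281
scene 2792 angle 1.1264257 [  0.42988968   0.90288144  24.567968   138.48962   ]
yellow [[40.0, -111.0, 176.0], [45.0, -110.0, 174.0], [39.0, -111.0, 173.0], [44.0, -110.0, 171.0], [39.0, -110.0, 171.0], [43.0, -110.0, 169.0], [38.0, -111.0, 168.0], [43.0, -111.0, 165.0], [38.0, -110.0, 166.0], [43.0, -110.0, 163.0], [37.0, -110.0, 164.0], [39.0, -114.0, 157.0], [29.0, -112.0, 143.0]]
index_tip [ 699.7 -112.6  166.3] 0.63 ang 1.091
tab [665.6   2.1 210.2] 0.75 ang 1.113
pry [450.8 -31.3  -0.9] 0.79 ang -0.272
pry [ 4.922e+02 -1.858e+02 -3.000e-01] 0.59 ang -0.291
```

```bash
python3 -c "
from h import *
print(robot.hand_in())"
```

```text
the job is handed in; nothing more can be done
None
```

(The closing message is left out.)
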